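# Set a bench valve two turns open with its crank pin

### The arm

A 6-joint arm with a two-finger parallel gripper is mounted at the origin on a cart in front of the work surface, level with it; the furniture and walls round the work are solid. World frame = base frame: x ahead of the robot, y to its left, z up, the work surface at z = 0. Lengths are in m, angles in degrees, forces in N, time in s.
With the tool pointing down it reaches from about 0.35 to 0.875 m from the base axis. Payload 4.2 kg.
Tool frame: the origin (TCP) lies at the very end of the fingers, on their centre line; the grasp point (between the pads) lies 19 mm behind it; z points along the fingers, y is the line along which they close (so a half turn about z gives the same grasp; the last joint's range is limited). The gripper opens to 87 mm and grips with 3 to 60 N. Pads are 19 mm wide; open, the fingers measure 117 mm over their backs; the gripper's body (75 mm by 190 mm) begins 51 mm behind the grasp point.
Start: joints at [88.728, 22.042, 0.453, 0, -68.411, -14.817], TCP at [0.173, 0.601, 0.223] pointing down, gripper open.
Joint ranges: [-179.83, 179.83], [-69.29, 118.12], [-61.27, 80.66], [-181.25, 117.63], [-171.15, -9.14], [-177.46, 177.46]. Speed limits (degrees/s): [159.86, 159.86, 180, 180, 180, 180].

### API

Orientations are given as a 3x3 rotation matrix whose columns are the frame's x, y, z axes.
In Python, from station import sense, cams, r gives the robot as it stands. The module is installed in compiled form; this text tells all that it offers.
- The arm moves only by the tool step_arm, never from a script. Its argument "targets" is text: rows parted by semicolons, each of 4 numbers parted by spaces: the shift along the tool's x, y, z in cm, then the turn about the tool's z in degrees. In form: x y z turn; .... A call has 1 to 12 rows; each row shifts and turns the commanded pose from where the row before left it, along the tool's axes as they then stand; what a row does not reach is not made up. A row lasts 1/12 s, in which the tool goes at most 41.7 mm and 7.16 degrees, less where a joint would pass 70% of its speed; a pose out of reach is approached as far as the arm can. A call with a gripper value outside its range is refused whole. "claw" is the finger opening in cm, from 0 to 8.7, set as the call begins (left out, the last holds). The fingers move at their own pace and stop on an object; the grip force is fixed at half the most. Time passes only in rows, so rows that do not move let the fingers close. It gives the time, the measured TCP pose, the force, the opening and the grip force at its end, in the units of the state.
- sense(): the state, without advancing time (a new reading comes with each control period).
- cams.capture(name): name is "side" or "top" or "wrist"; returns a dict with "frame" (480x640x3 uint8, blue, green, red), "vertical_fov" (degrees; the focal length in pixels is half the picture's height over the tangent of half this angle, whatever the lens; pixels are square), "cx", "cy" (the principal point, pixels), "eye" and "rotation" of the camera in the world; the wrist camera has in their place "tool_from_camera" (4x4, takes a point from camera to tool coordinates, whose origin is the TCP and whose axes are the flange's). Camera axes: x right, y down, z forward; pixel columns grow to the right and rows downward; lengths in m; the calibration is good to about 2 mm. A picture is of the moment at which its call begins: read the wrist's pose just before it. There is no depth.
- r.finish_job(): hands the job in; it is judged then, once.
The state is a dict: "time_s": time; "joints": joint angles; "joint_velocities": joint speeds; "effort": joint torques, N m; "tcp_pos": TCP position; "ee_rot": TCP orientation; "wrist_force": force on the tool from outside, world axes, zero at the start; "moment": the same for the moment, N m; "gripper_width": opening from 0.0 (shut) to 1.0 (fully open); "gripper_force": force on a finger pad.
Only numpy, scipy, OpenCV 4.12 (cv2) and the standard library are available. Lean on these libraries where they do the work, as an engineer would, in place of code of your own. Each camera call takes 0.05 s, during which the arm holds its last target. There are 200 camera calls.

### The job

Lift the loose crank pin out of its wooden block and push it fully down through the hole in the valve's handwheel. Cranking by the pin, close the valve clockwise (seen from above) until it comes up against its stop, then back it off exactly two full turns and finish still gripping the pin in the wheel at that setting, without letting go. Leave the other things on the bench where they are.

Things in the scene. Friction and masses are not known exactly. Their poses are not given: they have to be found in the camera images.
- pin_grip (a point): The loose crank pin's grip: an upright black square bar 16 x 16 x 46 mm; this point is its centre, z up along the pin, x and y square to its flats. Below it a steel collar, 28 mm across, 4 mm thick, its underside 27 mm below this point, then a round shank 10 mm across, 30 mm long, with a bevelled foot. About 80 g. At the start it stands upright in the wooden block, collar on the block's top.
- pin_foot (a point): The lower end of the crank pin's shank, on its axis, 57 mm below the centre of the grip and 30 mm below the underside of the collar; z up along the pin.
- crank_pin: The whole crank pin; the origin is the same point as the foot of the shank, 57 mm below the centre of the grip.
- pin_hole (a point): Centre of the mouth of the vertical through hole in the round boss (32 mm across) on the handwheel's rim, 48 mm from the axis; z up, x outward from the axis; turns with the wheel. Hole 13 mm across, 20 mm deep, flared to 20 mm at the mouth. Pin fully home: collar on the boss, shank 10 mm out below, grip centre 27 mm above this point. The pin turns freely in it, 1.5 mm play all round.
- wheel_centre (a point): On the vertical axis of the grey five-spoked handwheel (108 mm across) on top of the brass bench valve, level with the mouth of the hole, 105 mm above the bench; it stays in place as the wheel turns. A steel nut there rises 5 mm above this point. The valve is bolted to the bench.
- wheel (a joint): Turn of the handwheel in rad, counted over many turns: 0 is fully closed, against a hard stop; it grows as the valve opens (anticlockwise from above), 6.283 per turn. Range 0 to 25.1; starts between 1.2 and 4.8. It turns stiffly (about 0.1 N m, some 2 N at the pin) and stays where it is left.
- pin_block: Fixed wooden block 60 x 60 x 34 mm, origin at the centre of its underside, with a vertical 13 mm hole in the middle where the crank pin stands at the start.
- spool: Bystander: spool of solder, 76 mm across, 49 mm high, origin at the centre of its underside.
- dish: Bystander: round parts dish, 97 mm across, 22 mm high, origin at the centre of its underside.
- motor: Bystander: small stepper motor, 40 x 35 x 50 mm, shaft up, origin at the centre of its underside.
- amber_tape: Bystander: roll of amber tape lying flat, 63 mm across, 12 mm high, origin at the centre of its underside.
Not all that is in view belongs to the job. Of the things that look like the crank_pin, take the one that is farthest to the robot's left at the start.

How it is judged:
By the outcome, as a careful person would: the job done as asked, in the order asked, and still so for the second after the job is handed in, while the arm keeps its last pose, push and grip.
It also fails if it takes over 64 s, if anything falls off the work surface, if the arm or the gripper's body presses on something with over 40 N, if the wrist force passes 120 N, or if a joint passes its speed limit or range.

## Working session

There is one attempt and no reset: what is moved stays moved. The work goes in short steps, Python scripts to look and compute and a tool call to move; the robot and the scene stay as the last step left them, time stands still between calls to the robot, and variables do not carry over. Pictures are saved under pics/ and viewed, at most 10 in all, crops included, and the job is handed in when it is done.

Besides the shell and the picture viewer there is one more tool, called after "Emit:" as a command line: name --argument value ..., lists and objects as JSON in quotes. step_arm: Moves the arm, as the interface text tells. Its arguments: {"type":"object","properties":{"targets":{"type":"string"},"claw":{"type":"number"}},"required":["targets"]}

```bash
mkdir -p pics; cat > h.py <<'E'
import numpy as np, cv2
from station import sense, cams, r
def cap(n,save=None):
    s=sense(); c=cams.capture(n); f=c["frame"]
    if save: cv2.imwrite("pics/"+save,f)
    F=f.shape[0]/2/np.tan(np.radians(c["vertical_fov"])/2)
    if n=="wrist":
        T=np.array(c["tool_from_camera"]); R=np.array(s["ee_rot"]); 
        eye=R@T[:3,3]+np.array(s["tcp_pos"]); rot=R@T[:3,:3]
    else: eye=np.array(c["eye"]); rot=np.array(c["rotation"])
    return dict(f=f,F=F,cx=c["cx"],cy=c["cy"],eye=eye,rot=rot,s=s)
def ray(c,u,v):
    d=c["rot"]@np.array([(u-c["cx"])/c["F"],(v-c["cy"])/c["F"],1]); return d/np.linalg.norm(d)
def plane(c,u,v,z):
    d=ray(c,u,v); return c["eye"]+d*(z-c["eye"][2])/d[2]
def proj(c,p):
    q=c["rot"].T@(np.array(p)-c["eye"]); return c["F"]*q[0]/q[2]+c["cx"],c["F"]*q[1]/q[2]+c["cy"]
E
python3 - <<'E'
from h import *
a=cap("top");b=cap("side");w=cap("wrist")
for c in (a,b,w): print(c["F"],c["cx"],c["cy"],c["eye"].round(3),c["rot"].round(3).tolist())
cv2.imwrite("pics/top0.png",a["f"]);cv2.imwrite("pics/side0.png",b["f"]);cv2.imwrite("pics/wr0.png",w["f"])
s=sense();print(s["time_s"],s["tcp_pos"],s["ee_rot"])
E
```

```text
532.9769344528092 316.48126230860146 248.0604127125775 [ 0.36  -0.029  0.909] [[-0.106, -0.97, 0.22], [-0.994, 0.102, -0.031], [0.008, -0.222, -0.975]]
456.4065698213189 313.4545766019989 239.90690155300504 [ 0.19  -0.646  0.593] [[0.897, -0.249, 0.365], [-0.442, -0.544, 0.713], [0.021, -0.801, -0.598]]
331.16158493620014 320.4264817761794 246.32427700385807 [0.241 0.581 0.383] [[-0.279, -0.928, -0.249], [-0.96, 0.269, 0.071], [0.001, 0.259, -0.966]]
0.15 [0.1730496  0.60009911 0.22175462] [[ 9.60814190e-01 -2.77193031e-01 -3.39280164e-04]
 [-2.77193218e-01 -9.60812917e-01 -1.56786106e-03]
 [ 1.08615395e-04  1.60046931e-03 -9.99998713e-01]]
```

View pics/top0.png

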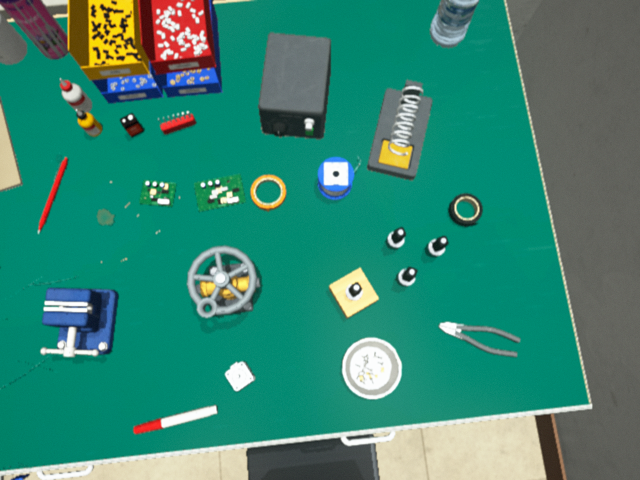

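View pics/side0.png

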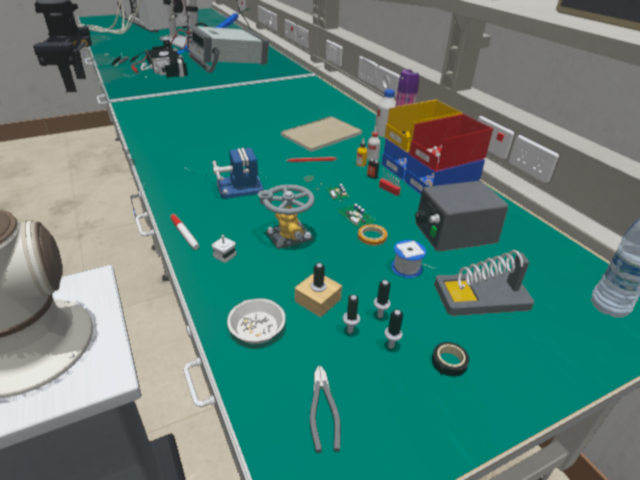

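Top view: there are four pin-like things, at (355,291) in the wooden block and loose at (397,237), (407,276) and (437,245). Image left is the robot's left (+y), so the one in the block is farthest left and fits the description. The wheel hub is at (221,279) and the boss at (207,309). I'll confirm with one crop and measure.

```bash
python3 - <<'E'
from h import *
a=cap("top"); b=cap("side")
f=a["f"]
l=cv2.resize(f[225:335,170:290],None,fx=3.3,fy=3.3,interpolation=cv2.INTER_CUBIC);r_=cv2.resize(f[225:335,325:445],None,fx=3.3,fy=3.3,interpolation=cv2.INTER_CUBIC)
cv2.imwrite("pics/crop.png",np.hstack([l,r_]))
for u,v in [(355,291),(397,237),(437,245),(407,276)]: print(plane(a,u,v,.07).round(3))
hsv=cv2.cvtColor(f,cv2.COLOR_BGR2HSV)
# block top: wood
m=cv2.inRange(hsv,(10,60,120),(28,200,255)); m[:260]=0;m[325:]=0;m[:,:320]=0;m[:,385:]=0
c=max(cv2.findContours(m,0,2)[0],key=cv2.contourArea);R=cv2.minAreaRect(c);print(R)
bx=cv2.boxPoints(R);print([plane(a,*p,.034).round(4).tolist() for p in bx])
def tri(p,q):
    d1=ray(a,*p);d2=ray(b,*q);t=np.linalg.lstsq(np.c_[d1,-d2],b["eye"]-a["eye"],rcond=None)[0]
    P=a["eye"]+t[0]*d1;Q=b["eye"]+t[1]*d2;return P.round(4),np.linalg.norm(P-Q).round(4)
print("grip top",tri((355,287),(319,265)))
print("hub plane",plane(a,221,279,.108),"boss",plane(a,207,309,.105),"side hub",plane(b,289,195,.108))
E
```

```text
[ 0.473 -0.109  0.07 ]
[ 0.553 -0.188  0.07 ]
[ 0.534 -0.25   0.07 ]
[ 0.488 -0.195  0.07 ]
((353.1470642089844, 292.4117431640625), (37.21519088745117, 37.21519470214844), 59.03623962402344)
[[0.4908, -0.0684, 0.034], [0.5173, -0.125, 0.034], [0.4608, -0.1498, 0.034], [0.4351, -0.0937, 0.034]]
grip top (array([ 0.4773, -0.1085,  0.0839]), np.float64(0.0005))
hub plane [0.50742805 0.09498064 0.108     ] boss [0.46452112 0.11942989 0.105     ] side hub [0.50878461 0.09025688 0.108     ]
```

View pics/crop.png

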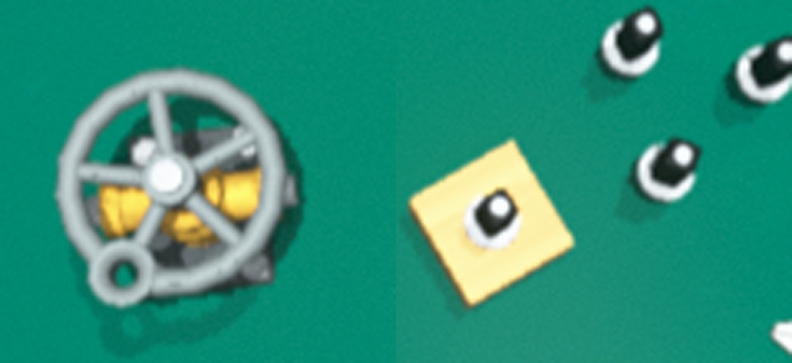

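The crop shows a lone pin in the wood block (left-most) and the three loose ones up-right, so the block pin is the target. Block centre is about (0.476,-0.109). The grip top triangulates to z=0.084, which matches the sizes given. The hub is about (0.508,0.093) and the boss is toward 150°. Moving to hover.

Emit:
step_arm --targets "2.4 3.0 0 0;2.4 3.0 0 0;2.4 3.0 0 0;2.4 3.0 0 0;2.4 3.0 0 0;2.4 3.0 0 0;2.4 3.0 0 0;2.4 3.0 0 0;2.4 3.0 0 0;2.4 3.0 0 0;2.4 3.0 0 0;2.4 3.0 0 0" --claw 6

```text
time_s: 1.25
tcp_pos: [0.3503, 0.173, 0.2229]
ee_rot: [[0.961, -0.276, 0.001], [-0.276, -0.961, 0.001], [0.0, -0.001, -1.0]]
wrist_force: [1.4, 0.1, -0.4]
gripper_width: 0.688
gripper_force: 0.0
```

Emit:
step_arm --targets "2.4 3.0 0 0;2.4 3.0 0 0;2.4 3.0 0 0;2.4 3.0 0 0;2.4 3.0 0 0;2.4 3.0 0 0;2.4 3.0 0 0;0 0 0 0;0 0 0 0"

```text
time_s: 2.0
tcp_pos: [0.4534, -0.0754, 0.2221]
ee_rot: [[0.96, -0.282, -0.001], [-0.282, -0.96, -0.0], [-0.001, 0.0, -1.0]]
wrist_force: [-0.1, 0.2, -0.7]
gripper_width: 0.691
gripper_force: 0.0
```

```bash
python3 - <<'E'
from h import *
w=cap("wrist","w1.png");s=w["s"];print(s["time_s"],s["tcp_pos"],s["ee_rot"],s["joints"])
u,v=proj(w,(.476,-.109,.084));print(u,v)
u,v=int(u),int(v);u=min(max(u,100),540);v=min(max(v,90),390)
cv2.imwrite("pics/w1c.png",cv2.resize(w["f"][v-90:v+90,u-100:u+100],None,fx=3.3,fy=3.3,interpolation=cv2.INTER_CUBIC)); print(u-100,v-90)
E
```

```text
2.0 [ 0.45339929 -0.07539898  0.22206209] [[ 9.59502422e-01 -2.81698272e-01 -1.08876544e-03]
 [-2.81698496e-01 -9.59502972e-01 -5.51963521e-05]
 [-1.02912496e-03  3.59664621e-04 -9.99999406e-01]] [ 1.08972221e+01  5.77274316e+00 -2.16234033e+01 -9.77959148e-03
 -6.26657085e+01  6.27456725e+01]
349.43498694783716 202.60018443379977
249 112
```

View pics/w1c.png

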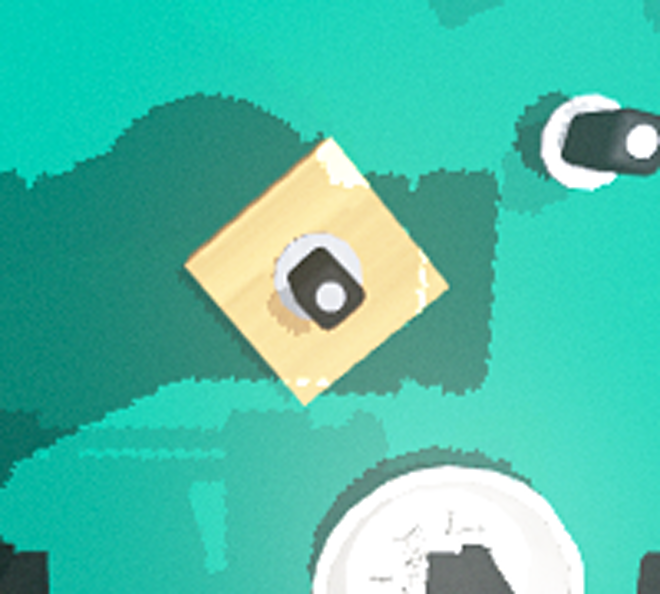

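The grip top is at crop (329,296), full image (349,202), within 1 px of the prediction. Its flats are nearly parallel to the block edges. Next I'll compute the yaw and the offset.

```bash
python3 - <<'E'
from h import *
w=cap("wrist")
g=lambda x,y,z:plane(w,249+x/3.3,112+y/3.3,z)
def ang(p,q): d=q-p; return np.degrees(np.arctan2(d[1],d[0]))%90
print("blk",ang(g(305,405,.034),g(448,288,.034)),ang(g(185,265,.034),g(305,405,.034)),ang(g(330,138,.034),g(448,288,.034)))
print("grip",ang(g(326,330,.084),g(365,296,.084)))
print("centre",g(329,296,.084), "blkc",(g(305,405,.034)+g(448,288,.034)+g(185,265,.034)+g(330,138,.034))/4)
# top-face mask by edges
f=cv2.cvtColor(w["f"],cv2.COLOR_BGR2GRAY)[185:220,330:365]; m=(f<75).astype(np.uint8)
c=max(cv2.findContours(m,0,2)[0],key=cv2.contourArea);R=cv2.minAreaRect(c);B=cv2.boxPoints(R)+[330,185];print(R,[ang(plane(w,*B[i],.07),plane(w,*B[i+1],.07)) for i in range(3)])
E
```

```text
blk 24.103762095156483 24.12738950770853 23.694202298156057
grip 25.53414756859422
centre [ 0.47671166 -0.10734923  0.084     ] blkc [ 0.47647653 -0.10755811  0.034     ]
((13.19999885559082, 7.100000858306885), (6.0, 15.000000953674316), 53.13010025024414) [np.float64(20.630107802701417), np.float64(21.696838873924634), np.float64(20.793630334122312)]
```

Emit:
step_arm --targets "3.1 2.4 0 0;0 0 2 -6.7;0 0 2 -6.7;0 0 2 -6.7;0 0 2 -6.7;0 0 2 -6.7;0 0 0 -6.8;0 0 0 0;0 0 0 0"

```text
time_s: 2.85
tcp_pos: [0.4768, -0.1039, 0.123]
ee_rot: [[0.912, 0.41, 0.001], [0.41, -0.912, -0.0], [0.001, 0.0, -1.0]]
wrist_force: [0.8, 0.3, 0.6]
gripper_width: 0.688
gripper_force: 0.0
```

```bash
python3 - <<'E'
from h import *
w=cap("wrist");s=w["s"];print(s["tcp_pos"],s["ee_rot"],s["joints"])
R=np.array(s["ee_rot"]);print("tool d cm",R.T@(np.array([.4766,-.1077,.044])-s["tcp_pos"])*100)
u,v=map(int,proj(w,(.4766,-.1077,.084)));print(u,v)
cv2.imwrite("pics/w2.png",cv2.resize(w["f"][v-75:v+75,u-100:u+100],None,fx=3.5,fy=3.5))
E
```

```text
[ 0.4768298  -0.1038872   0.12299729] [[ 9.12119774e-01  4.09922929e-01  8.42385243e-04]
 [ 4.09923171e-01 -9.12120045e-01 -1.30326312e-04]
 [ 7.14932722e-04  4.64186436e-04 -9.99999637e-01]] [ 6.83173453e+00  1.46888447e+01 -2.64714103e+01  1.74862564e-02
 -4.87927121e+01  1.07356757e+02]
tool d cm [-0.18290369  0.33468579  7.89975606]
326 274
```

View pics/w2.png

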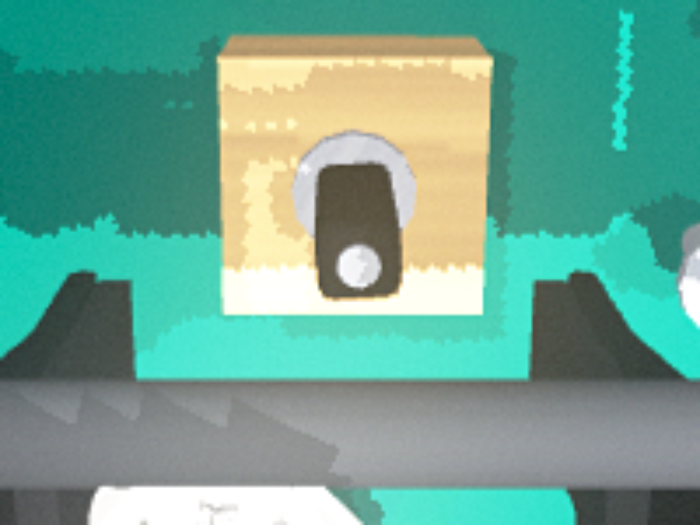

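The flats are square to the tool. The grip top is about 1 mm right of the prediction, so I'll add that and descend.

Emit:
step_arm --targets "-0.2 0.45 0 0;0 0 2 0;0 0 2 0;0 0 2 0;0 0 1.9 0;0 0 0 0;0 0 0 0"

```text
time_s: 3.48
tcp_pos: [0.4765, -0.1102, 0.0436]
ee_rot: [[0.912, 0.41, -0.001], [0.41, -0.912, -0.0], [-0.001, -0.0, -1.0]]
wrist_force: [0.3, -0.1, -0.1]
gripper_width: 0.689
gripper_force: 0.0
```

Emit:
step_arm --targets "0 0 0 0;0 0 0 0;0 0 0 0;0 0 0 0;0 0 0 0;0 0 0 0;0 0 0 0;0 0 0 0" --claw 0

```text
time_s: 4.15
tcp_pos: [0.4765, -0.1101, 0.0436]
ee_rot: [[0.912, 0.41, 0.0], [0.41, -0.912, 0.0], [0.0, 0.0, -1.0]]
wrist_force: [0.1, 1.3, 1.0]
gripper_width: 0.18
gripper_force: 29.8
```

Emit:
step_arm --targets "0 0 -1 0;0 0 -2.5 0;0 0 -2.5 0;0 0 -3 0;0 0 -3 0;0 0 -3 0;0 0 0 0;0 0 0 0"

```text
time_s: 4.82
tcp_pos: [0.4772, -0.1099, 0.195]
ee_rot: [[0.912, 0.41, 0.004], [0.41, -0.912, 0.001], [0.004, 0.001, -1.0]]
wrist_force: [-0.1, 0.5, -2.0]
gripper_width: 0.184
gripper_force: 29.9
```

Emit:
step_arm --targets "0.47 -3.05 0 0;0.47 -3.05 0 0;0.47 -3.05 0 0;0.47 -3.05 0 0;0.47 -3.05 0 0;0.47 -3.05 0 0;0.47 -3.05 0 0;0 0 0 0;0 0 0 0;0 0 0 0"

```text
time_s: 5.65
tcp_pos: [0.4181, 0.0977, 0.1923]
ee_rot: [[0.912, 0.41, -0.003], [0.41, -0.912, -0.002], [-0.003, 0.0, -1.0]]
wrist_force: [-0.2, -0.3, -1.6]
gripper_width: 0.188
gripper_force: 29.9
```

```bash
python3 - <<'E'
from h import *
w=cap("wrist","w3.png");s=w["s"];print(s["time_s"],s["tcp_pos"],s["ee_rot"],s["wrist_force"],s["gripper_force"])
print(proj(w,(.508,.093,.11)),proj(w,(.4645,.119,.105)))
E
```

```text
5.65 [0.41811827 0.09768657 0.19229237] [[ 9.11874856e-01  4.10459376e-01 -2.71071078e-03]
 [ 4.10456652e-01 -9.11878844e-01 -1.52022513e-03]
 [-3.09583047e-03  2.73625802e-04 -9.99995170e-01]] [-0.19989466 -0.30842344 -1.60209723] 29.851884366944432
(np.float64(379.35611025767054), np.float64(143.4411538255008)) (np.float64(320.17768652676637), np.float64(184.8417221322712))
```

View pics/w3.png

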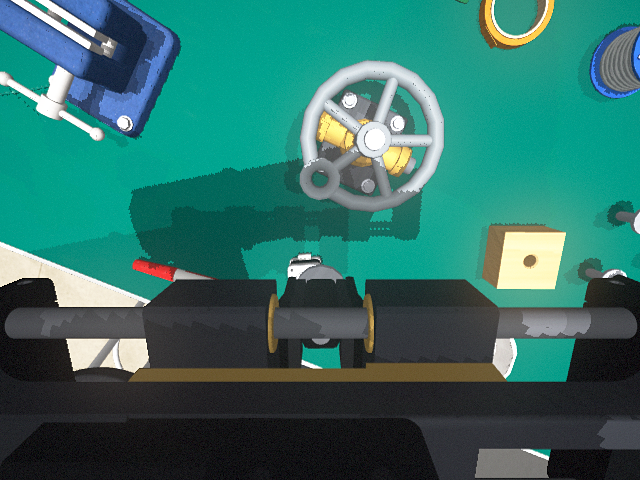

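The wrist view shows the block empty and the pin held. The nut is at about (374,139) and the boss at about (320,179). Now I'll measure them finely.

```bash
python3 - <<'E'
from h import *
w=cap("wrist");f=w["f"]
g=cv2.cvtColor(cv2.resize(f[50:220,290:450],None,fx=4,fy=4,interpolation=cv2.INTER_CUBIC),cv2.COLOR_BGR2GRAY)
def H(r0,r1,x,y,d,z):
    C=cv2.HoughCircles(g,cv2.HOUGH_GRADIENT,1,5,param1=120,param2=12,minRadius=r0,maxRadius=r1)
    for c in ([] if C is None else C[0]):
        u,v=290+c[0]/4,50+c[1]/4
        if np.hypot(u-x,v-y)<d: print(round(u,1),round(v,1),round(c[2]/4,1),plane(w,u,v,z).round(4))
print("boss");H(60,90,320,179,6,.105)
print("hole");H(30,50,320,179,6,.105)
print("nut");H(30,50,374,139,6,.11)
print("rim");H(260,300,374,137,8,.1)
for p in (380,143),(374,139): print(plane(w,*p,.11))
E
```

```text
boss
319.4 179.6 20.4 [0.4681 0.1207 0.105 ]
319.1 178.4 20.1 [0.4688 0.1212 0.105 ]
321.1 179.6 22.1 [0.4686 0.1195 0.105 ]
317.6 178.9 18.7 [0.468  0.1221 0.105 ]
318.9 181.6 18.5 [0.4666 0.1204 0.105 ]
320.9 178.4 21.8 [0.4693 0.1201 0.105 ]
317.9 180.4 19.6 [0.4671 0.1215 0.105 ]
318.4 177.4 19.3 [0.4693 0.122  0.105 ]
320.4 180.6 21.8 [0.4677 0.1197 0.105 ]
320.1 181.9 19.0 [0.4668 0.1195 0.105 ]
318.1 182.9 17.0 [0.4655 0.1206 0.105 ]
317.1 176.9 17.3 [0.4692 0.123  0.105 ]
316.4 179.4 18.4 [0.4673 0.1228 0.105 ]
316.6 178.1 17.6 [0.4682 0.123  0.105 ]
319.6 177.1 19.0 [0.4698 0.1213 0.105 ]
316.1 175.6 16.0 [0.4697 0.124  0.105 ]
316.1 181.6 17.3 [0.4658 0.1223 0.105 ]
315.1 177.4 16.1 [0.4683 0.1242 0.105 ]
319.4 175.6 17.5 [0.4707 0.1219 0.105 ]
314.1 178.4 15.2 [0.4673 0.1246 0.105 ]
hole
nut
373.9 138.9 10.7 [0.5095 0.0974 0.11  ]
373.4 140.1 10.6 [0.5086 0.0974 0.11  ]
374.6 140.6 11.2 [0.5087 0.0964 0.11  ]
375.1 139.1 11.2 [0.5097 0.0965 0.11  ]
372.9 141.9 9.2 [0.5074 0.0971 0.11  ]
372.1 140.4 9.6 [0.5081 0.0981 0.11  ]
372.6 138.6 11.8 [0.5093 0.0983 0.11  ]
376.4 14
[... 1516 characters left out ...]
.4 133.6 69.0 [0.5146 0.0962 0.1   ]
377.4 135.1 74.8 [0.514 0.095 0.1  ]
376.9 130.4 66.6 [0.5167 0.0968 0.1   ]
367.9 136.6 68.0 [0.5102 0.1009 0.1   ]
377.1 136.6 65.7 [0.513  0.0947 0.1   ]
369.1 142.4 69.1 [0.507  0.0983 0.1   ]
375.9 132.4 70.2 [0.5152 0.0969 0.1   ]
378.1 133.9 68.0 [0.515  0.0949 0.1   ]
377.6 132.1 69.0 [0.5159 0.0958 0.1   ]
374.4 140.6 68.4 [0.5097 0.0953 0.1   ]
378.9 132.1 66.2 [0.5163 0.095  0.1   ]
371.6 144.4 74.8 [0.5065 0.096  0.1   ]
367.6 134.4 66.6 [0.5115 0.1017 0.1   ]
375.4 141.4 65.6 [0.5095 0.0944 0.1   ]
373.1 144.1 65.2 [0.5071 0.0951 0.1   ]
374.4 144.4 65.4 [0.5073 0.0942 0.1   ]
[0.50881135 0.09224691 0.11      ]
[0.509488  0.0972866 0.11     ]
```

Emit:
step_arm --targets "2.7 0 0 0;2.65 0 0 0;0 0 2.2 0;0 0 2 0;0 0 0 0;0 0 0 0;0 0 0 0"

```text
time_s: 6.33
tcp_pos: [0.4685, 0.1195, 0.1524]
ee_rot: [[0.912, 0.409, 0.001], [0.409, -0.912, 0.0], [0.001, 0.0, -1.0]]
wrist_force: [-0.7, -0.7, 0.2]
gripper_width: 0.183
gripper_force: 29.9
```

```bash
python3 - <<'E'
from h import *
w=cap("wrist");b=cap("side");a=cap("top");s=b["s"];print(s["time_s"],s["tcp_pos"],s["wrist_force"])
p=np.array(s["tcp_pos"])-[0,0,.04]
o=[]
for c,k in ((b,4),(a,4)):
    u,v=map(int,proj(c,p));print(u,v);o.append(cv2.resize(c["f"][v-50:v+50,u-50:u+50],None,fx=4,fy=4,interpolation=cv2.INTER_CUBIC))
cv2.imwrite("pics/c4.png",np.hstack(o))
E
```

```text
6.3833 [0.46864931 0.11986044 0.15280326] [0.55728814 0.83727526 0.0731286 ]
265 190
205 305
```

View pics/c4.png

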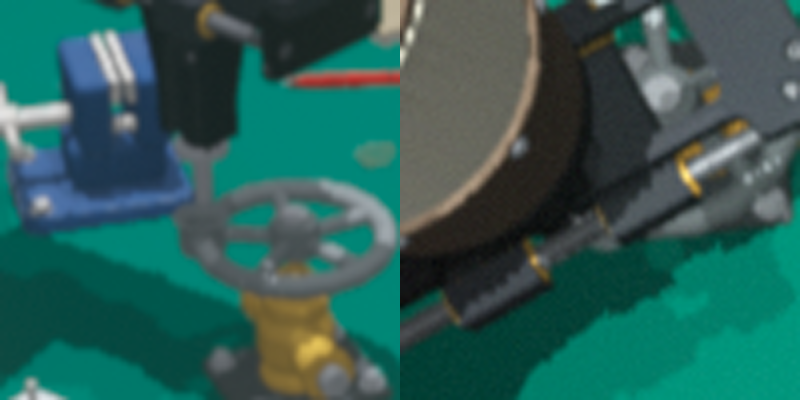

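The side crop shows the shank right above the boss, both at about x=203. Lowering gently.

Emit:
step_arm --targets "0 0 0.4 0;0 0 0.4 0;0 0 0.4 0;0 0 0.4 0;0 0 0.4 0;0 0 0 0;0 0 0 0"

```text
time_s: 7.07
tcp_pos: [0.4676, 0.12, 0.1312]
ee_rot: [[0.912, 0.41, -0.001], [0.41, -0.912, -0.001], [-0.001, 0.0, -1.0]]
wrist_force: [1.0, -0.1, -0.8]
gripper_width: 0.18
gripper_force: 29.9
```

Emit:
step_arm --targets "0 0 0.4 0;0 0 0.4 0;0 0 0.4 0;0 0 0.3 0;0 0 0.2 0;0 0 0 0;0 0 0 0"

```text
time_s: 7.65
tcp_pos: [0.4677, 0.12, 0.1146]
ee_rot: [[0.912, 0.41, -0.0], [0.41, -0.912, -0.0], [-0.0, 0.0, -1.0]]
wrist_force: [-1.3, -0.2, 1.7]
gripper_width: 0.18
gripper_force: 29.9
```

The pin is home: z=0.1146 as computed, with light contact. Next is a helper for the arc rows. The stop is at least 69° away, so 60° is safe.

```bash
cat > arc.py <<'E'
import sys; from h import *
# cx cy r  step n [settle]: rows from current pose along circle (world deg, + = ccw)
C=np.array([float(sys.argv[1]),float(sys.argv[2])]);r_=float(sys.argv[3]);st=float(sys.argv[4]);n=int(sys.argv[5])
s=sense();R=np.array(s["ee_rot"])[:2,:2];p=np.array(s["tcp_pos"])[:2];d=p-C
th=np.degrees(np.arctan2(d[1],d[0]));print("t",s["time_s"],"ang",th.round(2),"r",np.hypot(*d).round(4),"F",np.round(s["wrist_force"],1),"z",s["tcp_pos"][2])
u=d/np.hypot(*d);F=np.array(s["wrist_force"])[:2];print("Fr",F@u,"Ft",F@[-u[1],u[0]])
e=np.zeros(2);out=[]
for i in range(1,n+1):
    a=np.radians(th+i*st);q=C+r_*np.array([np.cos(a),np.sin(a)])
    t=R.T@(q-p)*100-e;t=t.round(2);e+=t;out.append("%g %g 0 0"%tuple(t))
print(";".join(out))
E
python3 arc.py .5087 .096 .048 -10 6
```

```text
t 7.65 ang 149.58 r 0.0475 F [-1.3 -0.2  1.7] z 0.11461541016357438
Fr 1.0646258530210255 Ft 0.8306586247005866
0.69 -0.46 0 0;0.79 -0.3 0 0;0.82 -0.15 0 0;0.84 -0 0 0;0.82 0.14 0 0;0.79 0.28 0 0
```

Emit:
step_arm --targets "0.69 -0.46 0.05 0;0.79 -0.3 0 0;0.82 -0.15 0 0;0.84 0 0 0;0.82 0.14 0 0;0.79 0.28 0 0;0 0 0 0;0 0 0 0"

```text
time_s: 8.32
tcp_pos: [0.5102, 0.1441, 0.1146]
ee_rot: [[0.912, 0.41, 0.002], [0.41, -0.912, 0.0], [0.002, 0.001, -1.0]]
wrist_force: [1.2, -1.5, 2.2]
gripper_width: 0.179
gripper_force: 29.9
```

```bash
python3 arc.py .5087 .096 .048 -3 4
```

```text
t 8.3167 ang 88.21 r 0.0481 F [ 1.2 -1.5  2.2] z 0.11461427391366005
Fr -1.415298643209626 Ft -1.2668394481560308
0.22 0.13 0 0;0.21 0.13 0 0;0.21 0.14 0 0;0.2 0.15 0 0
```

```bash
python3 arc.py .5087 .096 .048 -3 75 | tail -1 | tr ';' '\n' | awk '{printf "%s %s;",$1,$2; if(NR%5==0)print ""}'
```

```text
0.22 0.13;0.21 0.13;0.21 0.14;0.2 0.15;0.2 0.15;
0.18 0.17;0.18 0.18;0.17 0.19;0.15 0.2;0.15 0.2;
0.13 0.22;0.13 0.21;0.11 0.23;0.1 0.23;0.09 0.24;
0.07 0.24;0.07 0.24;0.05 0.24;0.03 0.25;0.03 0.25;
0.01 0.25;-0.01 0.26;-0.01 0.25;-0.03 0.25;-0.04 0.24;
-0.06 0.25;-0.06 0.24;-0.08 0.24;-0.09 0.23;-0.11 0.23;
-0.11 0.23;-0.13 0.21;-0.14 0.21;-0.15 0.2;-0.16 0.2;
-0.17 0.18;-0.18 0.18;-0.19 0.16;-0.19 0.16;-0.21 0.15;
-0.21 0.13;-0.22 0.13;-0.23 0.11;-0.23 0.1;-0.23 0.09;
-0.24 0.07;-0.24 0.06;-0.25 0.05;-0.25 0.04;-0.25 0.02;
-0.25 0.02;-0.25 -0.01;-0.25 -0.01;-0.25 -0.03;-0.25 -0.04;
-0.25 -0.06;-0.24 -0.06;-0.24 -0.08;-0.23 -0.1;-0.23 -0.1;
-0.22 -0.12;-0.22 -0.12;-0.21 -0.14;-0.2 -0.15;-0.19 -0.16;
-0.19 -0.17;-0.17 -0.18;-0.17 -0.19;-0.16 -0.2;-0.14 -0.2;
-0.14 -0.21;-0.12 -0.22;-0.11 -0.23;-0.1 -0.23;-0.09 -0.23;
```

Emit:
step_arm --targets "0.22 0.13 0 0;0.21 0.13 0 0;0.21 0.14 0 0;0.2 0.15 0 0;0.2 0.15 0 0;0 0 0 0"

```text
time_s: 8.82
tcp_pos: [0.5212, 0.1421, 0.1146]
ee_rot: [[0.912, 0.41, -0.0], [0.41, -0.912, 0.0], [-0.0, -0.0, -1.0]]
wrist_force: [-1.8, -0.5, 5.2]
gripper_width: 0.184
gripper_force: 29.9
```

Emit:
step_arm --targets "0.18 0.17 0 0;0.18 0.18 0 0;0.17 0.19 0 0;0.15 0.2 0 0;0.15 0.2 0 0;0 0 0 0"

```text
time_s: 9.32
tcp_pos: [0.5327, 0.1371, 0.1146]
ee_rot: [[0.912, 0.41, 0.0], [0.41, -0.912, 0.001], [0.001, -0.001, -1.0]]
wrist_force: [-1.8, -0.7, 5.7]
gripper_width: 0.181
gripper_force: 29.9
```

Emit:
step_arm --targets "0.13 0.22 0 0;0.13 0.21 0 0;0.11 0.23 0 0;0.1 0.23 0 0;0.09 0.24 0 0;0 0 0 0"

```text
time_s: 9.82
tcp_pos: [0.5427, 0.1292, 0.1146]
ee_rot: [[0.912, 0.41, 0.001], [0.41, -0.912, 0.001], [0.001, -0.001, -1.0]]
wrist_force: [-2.3, 1.4, 5.1]
gripper_width: 0.184
gripper_force: 29.9
```

Emit:
step_arm --targets "0.07 0.24 0 0;0.07 0.24 0 0;0.05 0.24 0 0;0.03 0.25 0 0;0.03 0.25 0 0;0 0 0 0"

```text
time_s: 10.32
tcp_pos: [0.5503, 0.1191, 0.1146]
ee_rot: [[0.912, 0.41, 0.001], [0.41, -0.912, 0.001], [0.002, -0.0, -1.0]]
wrist_force: [-1.2, 1.8, 4.5]
gripper_width: 0.184
gripper_force: 29.9
```

Emit:
step_arm --targets "0.01 0.25 0 0;-0.01 0.26 0 0;-0.01 0.25 0 0;-0.03 0.25 0 0;-0.04 0.24 0 0;0 0 0 0"

```text
time_s: 10.82
tcp_pos: [0.5548, 0.1073, 0.1146]
ee_rot: [[0.912, 0.41, 0.002], [0.41, -0.912, 0.001], [0.002, -0.0, -1.0]]
wrist_force: [-0.8, 2.1, 4.6]
gripper_width: 0.182
gripper_force: 29.9
```

Emit:
step_arm --targets "-0.06 0.25 0 0;-0.06 0.24 0 0;-0.08 0.24 0 0;-0.09 0.23 0 0;-0.11 0.23 0 0;0 0 0 0"

```text
time_s: 11.32
tcp_pos: [0.5561, 0.0951, 0.1146]
ee_rot: [[0.912, 0.41, 0.002], [0.41, -0.912, 0.002], [0.003, -0.001, -1.0]]
wrist_force: [-0.5, 3.8, 5.2]
gripper_width: 0.182
gripper_force: 29.9
```

Emit:
step_arm --targets "-0.11 0.23 0 0;-0.13 0.21 0 0;-0.14 0.21 0 0;-0.15 0.2 0 0;-0.16 0.2 0 0;0 0 0 0"

```text
time_s: 11.82
tcp_pos: [0.5565, 0.0926, 0.1152]
ee_rot: [[0.912, 0.41, 0.012], [0.41, -0.912, 0.018], [0.018, -0.012, -1.0]]
wrist_force: [-5.9, 33.8, 4.2]
gripper_width: 0.193
gripper_force: 30.2
```

That's the stop: 34 N, no further travel. I'll relax to light contact and record the reference images.

Emit:
step_arm --targets "0.16 -0.2 0 0;0.15 -0.2 0 0;0.14 -0.21 0 0;0.07 -0.1 0 0;0 0 0 0;0 0 0 0"

```text
time_s: 12.32
tcp_pos: [0.5564, 0.0945, 0.1149]
ee_rot: [[0.912, 0.411, 0.004], [0.411, -0.912, 0.006], [0.006, -0.004, -1.0]]
wrist_force: [-2.6, 12.5, 6.0]
gripper_width: 0.181
gripper_force: 29.8
```

```bash
python3 - <<'E'
from h import *
import pickle
w=cap("wrist");a=cap("top");b=cap("side");pickle.dump((w,a,b),open("stop.pkl","wb"))
s=b["s"];print(s["time_s"],s["tcp_pos"],np.round(s["ee_rot"],4).tolist(),s["wrist_force"],s["joints"])
cv2.imwrite("pics/st_w.png",w["f"])
u,v=map(int,proj(b,(.509,.096,.105)))
cv2.imwrite("pics/st.png",np.hstack([w["f"][100:400,170:470],cv2.resize(b["f"][v-45:v+45,u-50:u+50],None,fx=300/90,fy=300/90,interpolation=cv2.INTER_CUBIC)]))
E
```

```text
12.4167 [0.55636277 0.09446484 0.1148542 ] [[0.9118, 0.4107, 0.0043], [0.4107, -0.9118, 0.0062], [0.0065, -0.0039, -1.0]] [-3.72936133 12.28757721  6.50715143] [ 25.966633    21.85126438 -16.72515584  -0.27037753 -51.04615151
  88.44999116]
```

View pics/st.png

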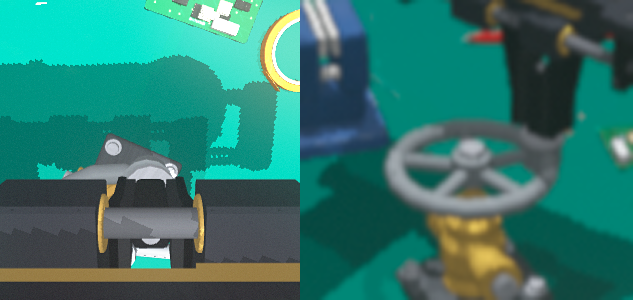

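The side view shows the wheel with the pin fully in and gives a clear reference. Now I'll compute one turn of CCW rows from the commanded pose (12° × 30).

```bash
python3 - <<'E'
import numpy as np
C=np.array([.5087,.096]);R=np.array([[.9118,.4107],[.4107,-.9118]]);P=lambda t:R.T@(C+.048*np.array([np.cos(t),np.sin(t)]))*100
e=P(np.radians(-6.3));o=[]
for i in range(1,31):
    t=(P(np.radians(-6.3+12*i))-e).round(2);e=e+t;o.append("%g %g 0 0"%tuple(t))
for k in (o[:12],o[12:24],o[24:]): print(";".join(k))
E
```

```text
0.42 -0.91 0 0;0.21 -0.98 0 0;0.01 -1.01 0 0;-0.19 -0.98 0 0;-0.4 -0.92 0 0;-0.59 -0.82 0 0;-0.74 -0.68 0 0;-0.86 -0.51 0 0;-0.95 -0.32 0 0;-1 -0.11 0 0;-1 0.1 0 0;-0.95 0.3 0 0
-0.88 0.49 0 0;-0.75 0.66 0 0;-0.6 0.81 0 0;-0.41 0.91 0 0;-0.22 0.98 0 0;-0.01 1.01 0 0;0.2 0.98 0 0;0.4 0.92 0 0;0.58 0.82 0 0;0.74 0.68 0 0;0.86 0.51 0 0;0.95 0.32 0 0
1 0.11 0 0;1 -0.1 0 0;0.96 -0.3 0 0;0.87 -0.49 0 0;0.75 -0.66 0 0;0.6 -0.81 0 0
```

Emit:
step_arm --targets "0.42 -0.91 0 0;0.21 -0.98 0 0;0.01 -1.01 0 0;-0.19 -0.98 0 0;-0.4 -0.92 0 0;-0.59 -0.82 0 0;-0.74 -0.68 0 0;-0.86 -0.51 0 0;-0.95 -0.32 0 0;-1 -0.11 0 0;-1 0.1 0 0;-0.95 0.3 0 0"

```text
time_s: 13.47
tcp_pos: [0.4738, 0.1292, 0.1148]
ee_rot: [[0.911, 0.411, 0.006], [0.411, -0.911, 0.002], [0.006, 0.0, -1.0]]
wrist_force: [5.1, -0.5, 2.6]
gripper_width: 0.183
gripper_force: 29.9
```

Emit:
step_arm --targets "-0.88 0.49 0 0;-0.75 0.66 0 0;-0.6 0.81 0 0;-0.41 0.91 0 0;-0.22 0.98 0 0;-0.01 1.01 0 0;0.2 0.98 0 0;0.4 0.92 0 0;0.58 0.82 0 0;0.74 0.68 0 0;0.86 0.51 0 0;0.95 0.32 0 0"

```text
time_s: 14.47
tcp_pos: [0.5158, 0.0488, 0.1146]
ee_rot: [[0.912, 0.41, -0.004], [0.41, -0.912, 0.0], [-0.003, -0.002, -1.0]]
wrist_force: [-5.6, 5.3, 12.9]
gripper_width: 0.178
gripper_force: 29.9
```

Emit:
step_arm --targets "1 0.11 0 0;1 -0.1 0 0;0.96 -0.3 0 0;0.87 -0.49 0 0;0.75 -0.66 0 0;0.6 -0.81 0 0;0 0 0 0"

```text
time_s: 15.05
tcp_pos: [0.555, 0.0904, 0.1147]
ee_rot: [[0.912, 0.411, -0.001], [0.411, -0.912, -0.002], [-0.002, 0.001, -1.0]]
wrist_force: [0.3, 0.2, 9.0]
gripper_width: 0.181
gripper_force: 29.9
```

Emit:
step_arm --targets "0.42 -0.91 0 0;0.21 -0.98 0 0;0.01 -1.01 0 0;-0.19 -0.98 0 0;-0.4 -0.92 0 0;-0.59 -0.82 0 0;-0.74 -0.68 0 0;-0.86 -0.51 0 0;-0.95 -0.32 0 0;-1 -0.11 0 0;-1 0.1 0 0;-0.95 0.3 0 0"

```text
time_s: 16.05
tcp_pos: [0.4731, 0.1284, 0.1147]
ee_rot: [[0.912, 0.411, 0.004], [0.411, -0.912, 0.001], [0.004, 0.0, -1.0]]
wrist_force: [6.7, -0.7, 3.7]
gripper_width: 0.179
gripper_force: 30.0
```

Emit:
step_arm --targets "-0.88 0.49 0 0;-0.75 0.66 0 0;-0.6 0.81 0 0;-0.41 0.91 0 0;-0.22 0.98 0 0;-0.01 1.01 0 0;0.2 0.98 0 0;0.4 0.92 0 0;0.58 0.82 0 0;0.74 0.68 0 0;0.86 0.51 0 0;0.95 0.32 0 0"

```text
time_s: 17.05
tcp_pos: [0.5152, 0.0487, 0.1146]
ee_rot: [[0.912, 0.409, -0.005], [0.409, -0.912, 0.0], [-0.004, -0.002, -1.0]]
wrist_force: [-6.3, 3.5, 14.5]
gripper_width: 0.184
gripper_force: 29.9
```

Emit:
step_arm --targets "1 0.11 0 0;1 -0.1 0 0;0.96 -0.3 0 0;0.87 -0.49 0 0;0.75 -0.66 0 0;0.6 -0.81 0 0;0 0 0 0;0 0 0 0"

```text
time_s: 17.72
tcp_pos: [0.5549, 0.0903, 0.1147]
ee_rot: [[0.912, 0.41, -0.001], [0.41, -0.912, -0.0], [-0.001, 0.0, -1.0]]
wrist_force: [2.2, 0.0, 7.4]
gripper_width: 0.18
gripper_force: 29.9
```

```bash
cat > cmp.py <<'E'
from h import *
import pickle
w0,a0,b0=pickle.load(open("stop.pkl","rb"));b=cap("side");a=cap("top")
s=a["s"];print(s["time_s"],s["tcp_pos"],s["wrist_force"])
o=[]
for c0,c in ((b0,b),(a0,a)):
    u,v=map(int,proj(c,(.509,.096,.105)))
    k=lambda f:cv2.resize(f[v-45:v+45,u-50:u+50],None,fx=3.9,fy=3.3,interpolation=cv2.INTER_CUBIC)
    o.append(np.hstack([k(c0["f"]),k(c["f"])]))
cv2.imwrite("pics/cmp.png",np.vstack(o)[:600])
# spoke angles: unwrap side view on plane z=.1, circle radii 20..40 mm, angular profile correlation
def prof(c,zz):
    t=np.radians(np.arange(0,360,.25));acc=0
    g=cv2.cvtColor(c["f"],cv2.COLOR_BGR2HSV)[:,:,1].astype(np.float32)
    for r_ in np.arange(.020,.038,.001):
        uv=np.array([proj(c,(.509+r_*np.cos(x),.0955+r_*np.sin(x),zz)) for x in t],np.float32)
        acc=acc+cv2.remap(g,uv[:,:1],uv[:,1:],cv2.INTER_LINEAR).ravel()
    return acc/18
for zz in (.095,.1):
    p0,p1=prof(b0,zz),prof(b,zz)
    for lo,hi in ((30,330),(140,330),(150,250),(230,330)):
        i=np.arange(lo*4,hi*4);L=np.arange(-60,61)
        e=[np.abs(p0[(i-l)%1440]-p1[i%1440]).mean() for l in L];j=int(np.argmin(e));print(zz,lo,hi,"shift deg",L[j]/4,"err",round(e[j],2),"at0",round(e[60],2))
E
python3 cmp.py
```

```text
17.7667 [0.55487249 0.09028044 0.11467516] [0.90053469 0.33094265 7.61570687]
0.095 30 330 shift deg -9.5 err 18.52 at0 32.97
0.095 140 330 shift deg -10.0 err 8.26 at0 41.23
0.095 150 250 shift deg -10.25 err 6.49 at0 42.88
0.095 230 330 shift deg -10.0 err 10.14 at0 32.38
0.1 30 330 shift deg -8.75 err 14.01 at0 33.54
0.1 140 330 shift deg -9.25 err 7.8 at0 41.08
0.1 150 250 shift deg -9.75 err 5.07 at0 41.6
0.1 230 330 shift deg -8.25 err 9.43 at0 36.73
```

View pics/cmp.png

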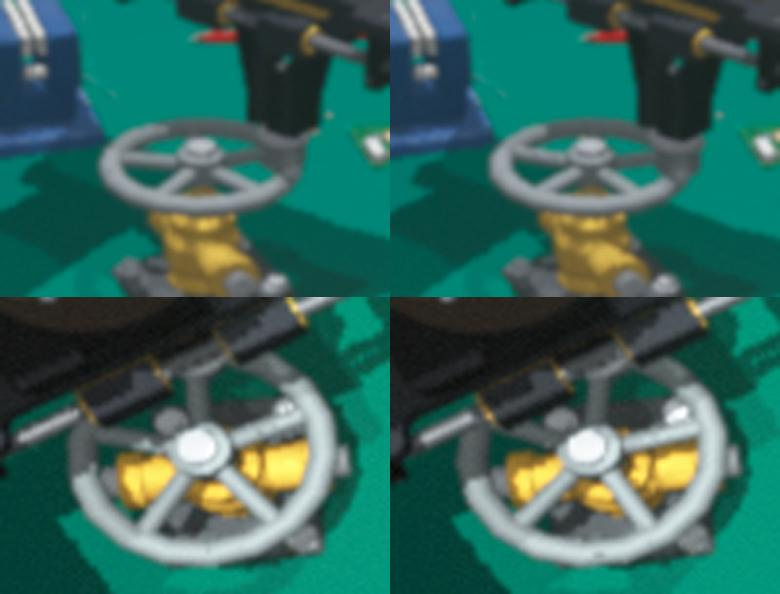

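The side-view profile shows the wheel is about 9.5° short of two turns, as planned. Nudging on about 9°.

Emit:
step_arm --targets "0.09 -0.17 0 0;0.08 -0.17 0 0;0.08 -0.17 0 0;0.08 -0.16 0 0;0 0 0 0;0 0 0 0;0 0 0 0"

```text
time_s: 18.4
tcp_pos: [0.5552, 0.0969, 0.1147]
ee_rot: [[0.912, 0.41, -0.0], [0.41, -0.912, -0.001], [-0.001, 0.001, -1.0]]
wrist_force: [2.3, -2.8, 7.5]
gripper_width: 0.181
gripper_force: 30.0
```

```bash
python3 cmp.py
```

```text
18.45 [0.55519747 0.09685032 0.11469073] [ 1.73474811 -2.40529305  7.28268405]
0.095 30 330 shift deg -0.75 err 2.03 at0 3.95
0.095 140 330 shift deg -1.0 err 1.79 at0 4.27
0.095 150 250 shift deg -1.25 err 1.85 at0 4.84
0.095 230 330 shift deg -0.75 err 1.56 at0 3.32
0.1 30 330 shift deg -0.75 err 1.57 at0 3.71
0.1 140 330 shift deg -0.75 err 1.46 at0 4.16
0.1 150 250 shift deg -1.0 err 1.54 at0 4.21
0.1 230 330 shift deg -0.75 err 1.14 at0 3.51
```

Emit:
step_arm --targets "0.03 -0.065 0 0;0 0 0 0;0 0 0 0;0 0 0 0"

```text
time_s: 18.83
tcp_pos: [0.5552, 0.0974, 0.1147]
ee_rot: [[0.912, 0.41, -0.001], [0.41, -0.912, -0.002], [-0.001, 0.001, -1.0]]
wrist_force: [2.4, -2.6, 7.0]
gripper_width: 0.18
gripper_force: 30.0
```

```bash
python3 cmp.py
```

```text
18.8833 [0.555193   0.0974259  0.11471179] [ 2.62510724 -2.8622648   7.06196685]
0.095 30 330 shift deg 0.0 err 1.43 at0 1.43
0.095 140 330 shift deg 0.0 err 1.19 at0 1.19
0.095 150 250 shift deg 0.0 err 0.83 at0 0.83
0.095 230 330 shift deg 0.25 err 1.41 at0 1.49
0.1 30 330 shift deg 0.0 err 1.11 at0 1.11
0.1 140 330 shift deg 0.0 err 0.99 at0 0.99
0.1 150 250 shift deg 0.0 err 0.71 at0 0.71
0.1 230 330 shift deg 0.0 err 1.05 at0 1.05
```

The wheel is back at its stop phase after two turns, to within about 0.25°, with the pin home (z=0.1147) and still gripped. Handing in.

```bash
python3 -c "
from station import r
print(r.finish_job())"
```

```text
the job is handed in; nothing more can be done
None
```

The pin from the block is fully home in the handwheel; I closed the valve to its stop, backed it off two turns (within about 0.25° by the side camera), and handed the job in at 18.9 s with the pin still gripped, though no verdict came back.

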